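# Shut the tip box and press its label holder home

## Robot

A 6-joint arm with a two-finger parallel gripper is mounted at the origin on a cart in front of the work surface, level with it; the furniture and walls round the work are solid. World frame = base frame: x ahead of the robot, y to its left, z up, the work surface at z = 0. Lengths are in m, angles in rad, forces in N, time in s.
With the tool pointing down it reaches from about 0.25 to 0.775 m from the base axis. Payload 4 kg.
Tool frame: the origin (TCP) lies midway between the tips of the shut fingers; the grasp point (between the pads) lies 19 mm behind it; y points along the fingers, x is the direction in which the jaws open and shut, and the axes are right-handed (so a half turn about y gives the same grasp; the last joint's range is limited). The gripper opens to 94 mm and grips with 3 to 60 N. Pads are 16 mm wide; open, the fingers measure 119 mm over their backs; the gripper's body (75 mm by 177 mm) begins 78 mm behind the grasp point.
Start: joints at [1.048, 0.087, 1.371, -0, 1.684, -0.103], TCP at [0.224, 0.502, 0.206] pointing down, gripper open.
Joint ranges: [-3.1, 3.1], [-0.76, 2.03], [0.27, 2.55], [-1.08, 4.22], [0.17, 2.65], [-2.57, 2.57]. Speed limits (rad/s): [2.79, 2.79, 3.14, 3.14, 3.14, 3.14].

## Interface

Orientations are given as [roll, pitch, yaw] about the fixed x, y, z axes, in that order (R = Rz(yaw) Ry(pitch) Rx(roll)).
In Python, from bench import robot gives the robot as it stands.
- The arm moves only by the shell command python3 -m creep 'ROWS'. ROWS is JSON, a list of rows, each a list of 7 numbers: the shift along the tool's x, y, z in mm, then the turn, a rotation vector about the tool's x, y, z in degrees, then the closure in counts, from 0 (fully open) to 255 (shut). A call has 1 to 5 rows; each row is the pose to reach, as a shift and turn from the pose commanded when the call began, along the tool's axes at that moment; what a row does not reach only later rows make up. A row lasts 1/8 s, in which the tool goes at most 62.5 mm and 10.7 degrees, less where a joint would pass 70% of its speed; a pose out of reach is approached as far as the arm can. A call with a gripper value outside its range is refused whole. The fingers move at their own pace and stop on an object; the grip force is fixed at half the most. Time passes only in rows, so rows that repeat a pose let the fingers close. It gives the time, the measured TCP pose, the force and the opening at its end, in the units of the state.
- robot.get_obs(): the state, without advancing time (a new reading comes with each control period).
- robot.snapshot(name): name is "scene" or "top"; returns a dict with "color" (384x512x3 uint8, blue, green, red), "fx", "fy", "cx", "cy" (pixels), "world_from_camera" (4x4, takes a point from camera to world coordinates). Camera axes: x right, y down, z forward; pixel columns grow to the right and rows downward; lengths in m; the calibration is good to about 2 mm. A picture is of the moment at which its call begins. There is no depth.
- robot.close_job(): hands the job in, once; it reports no verdict.
Trained networks look in the newest picture that a camera, given by its name, has taken for a name from the list of things; names that differ only in an ending like _2 or _b are one class to them, and where a whole thing is asked for, a point or a joint stands for the part that bears it (a point fixed in the world has none). Each returns a list of dicts, best first, with "p" (0 to 1); they miss things now and then, are a little off and sometimes report something else, mostly with a low value. They report only what shows in the picture. A call takes as long as a camera call. They do not tell look-alikes from the thing itself.
- robot.spot_in(name, camera): "point" ([x, y, z] in m, in world coordinates, good to about 4 mm: the middle of the surface that is visible of it).
- robot.landmark_of(name, camera): "point" ([x, y, z] in m, in world coordinates, good to about 4 mm: a listed point, or the origin of a listed thing).
The state is a dict: "time": time; "joint_positions": joint angles; "qvel": joint speeds; "joint_torque": joint torques, N m; "tool_pos": TCP position; "ee_rot": TCP orientation; "wrist_force": force on the tool from outside, world axes, zero at the start; "wrist_torque": the same for the moment, N m; "width": finger opening in m.
Only numpy, scipy, OpenCV 4.12 (cv2) and the standard library are available. Lean on these libraries where they do the work, as an engineer would, in place of code of your own. Each camera call takes 0.05 s, during which the arm holds its last target.

## Task

Lower the open lid of the tip box until it is fully closed. Then pick up the label holder from the desk by its upright rib, lay it flat on the closed lid and push its thin front edge under the lip along the front of the lid until it is fully home against the sprung seat in there. Finish while still gripping the rib and keeping it pressed home, because the spring pushes it out again; do not knock the bottle, timer or dish about.

Things in the scene. Friction and masses are not known exactly. Their poses are not given: they have to be found in the camera images.
- tip_box_lid (a joint): angle of the tip box's hinged lid, rad: 0 = closed (under 0.05 counts), grows as it opens. The box, 95 x 122 x 82 mm, blue with a clear lid, is fixed to the desk; its front is its -x side (roughly towards the robot), the hinge is at its back. The hinge is stiff: the lid stays where it is left; about 2 to 5 N down on its front edge moves it
- lid_hinge (a point): point on the lid's hinge axis, mid-width, at the back of the box 52 mm above the desk; turns with the lid. The axis is this frame's y (across the box); opening turns the lid about +y, so its front rises and swings back
- lid_front (a point): point on the lid, on top of the lip, at mid-width; 7 mm behind the lid's front face; when the lid is closed it is 94 mm above the desk and 80 mm in front of (-x of) and 42 mm above the hinge; a good place to push the lid down. It moves with the lid; its axes are the lid's
- lip_mouth (a point): middle of the lip's mouth, on the flat grey plate on the lid that the holder slides on (84 mm above the desk when closed). Lid axes: -x to the front, y across, z up. The plate is 84 mm wide and runs from 55 mm behind this point to 26 mm in front. Holder home: front edge 19 mm in front of this point
- label_seat (a joint): how far the sprung seat under the lip is pressed in towards the front, m: 0 = free, 0.005 = at its stop, 0.003 or more is home. The holder's front edge meets it 14 mm in front of the mouth point; the spring needs about 3 N to start and 6 N at the stop
- holder_grip (a point): centre of the holder's upright rib, 22 mm above its underside. The holder, a loose 50 g grey plate 62 (x) x 60 (y) x 4 mm with a blank paper card, lies flat on the desk. The rib, 14 (x) x 24 (y) mm, stands up to 40 mm above the underside and may be gripped either way. The front edge, which goes under the lip, is 46 mm from here towards -x, the rear edge 16 mm towards +x
- holder_front (a point): middle of the holder's thin front edge, at half its 4 mm thickness; axes as the holder's
- label_holder: the label holder; origin at the centre of the plate's underside, z up, -x towards the front edge. Behind it a tall cabinet (0.68 m high) stands on the desk: its face is at x = 0.615 for all y below 0.03, so keep the arm and wrist clear of it when swinging between holder and box
- reagent_bottle: brown bottle with a black cap, 62 mm across, 135 mm tall, loose bystander; origin under its centre
- timer: small white timer 62 x 66 x 19 mm, loose bystander; origin under its centre
- petri_dish: flat round clear dish, 92 mm across, 16 mm high, loose bystander; origin under its centre
- lip_edge (a point): middle of the lip's rear underside edge, 7 mm straight above the mouth point; moves with the lid. The grey lip, 84 mm wide, is a roof over the front 26 mm of the plate, underside 7 mm and top 10 mm above the plate; a flare on its rear edge rises to 14 mm and reaches 6 mm further back. The slot is open to the back and 72 mm wide inside between end cheeks
Mind the look-alikes: they are no part of the job. There is more than one size of the label_holder; the job needs the larger.

How it is judged:
On the way, in this order (a step that is already met when the one before it is completed fails the run):
1. the lid is closed (value of joint tip_box_lid below 0.05 rad), for 0.2 s.
2. the holder is off the desk in the fingers (height (world z) of label_holder above 0.02 m and contact force between the fingers and label_holder above 5 N), for 0.1 s.
3. the holder's front edge is under the lip (value of joint tip_box_lid below 0.05 rad and x of holder_front in the frame of lip_mouth between -0.03 and -0.006 m and z of holder_front in the frame of lip_mouth between -0.002 and 0.0075 m and y of holder_front in the frame of lip_mouth between -0.009 and 0.009 m).
At the end, for the whole second after the job is handed in: the lid is closed (below 0.05 rad), the holder's front edge is at least 15.5 mm in under the lip, within 9 mm of its middle and 0.15 rad of square, the sprung seat is pressed in by at least 3 mm, and the fingers still grip the holder (over 8 N), which is at rest (value of joint tip_box_lid below 0.05 rad and value of joint label_seat above 0.003 m and x of holder_front in the frame of lip_mouth below -0.0155 m and z of holder_front in the frame of lip_mouth between -0.002 and 0.0075 m and y of holder_front in the frame of lip_mouth between -0.009 and 0.009 m and angle between the x axis of holder_front and the x axis of lip_mouth, either way round below 0.15 rad and contact force between the fingers and label_holder above 8 N and linear speed of label_holder below 0.02 m/s); the arm keeps its last pose, push and grip.
It fails at once if the bottle is knocked (moved over 30 mm) (distance of reagent_bottle from where it was at the start of the episode above 0.03 m).
It fails at once if the timer is knocked (moved over 30 mm) (distance of timer from where it was at the start of the episode above 0.03 m).
It fails at once if the dish is knocked (moved over 30 mm) (distance of petri_dish from where it was at the start of the episode above 0.03 m).
It also fails if it takes over 53 s, if anything falls off the work surface, if the arm or the gripper's body presses on something with over 40 N, if the wrist force passes 120 N, or if a joint passes its speed limit or range.

## Working session

There is one attempt and no reset: what is moved stays moved. The work goes in short steps, Python scripts to look and compute and a shell command to move; the robot and the scene stay as the last step left them, time stands still between calls to the robot, and variables do not carry over. Pictures are saved under pics/ and viewed, and the job is handed in when it is done.

```bash
ls; mkdir -p pics
cat > h.py <<'E'
from bench import robot
import cv2, numpy as np
from scipy.spatial.transform import Rotation as R
E
python3 - <<'E'
from h import *
o=robot.get_obs()
for k,v in o.items(): print(k,np.round(v,3))
for c in ("scene","top"):
    s=robot.snapshot(c); cv2.imwrite(f"pics/a_{c}.png",s["color"])
    print(c,s["fx"],np.round(s["world_from_camera"],3).tolist())
    for n in ["lid_hinge","lid_front","lip_mouth","holder_grip","holder_front","label_holder","reagent_bottle","timer","petri_dish"]:
        for d in robot.landmark_of(n,c): print(c,n,round(d["p"],2),np.round(d["point"],3))
E
```

```text
pics
time 0.0
joint_positions [ 1.048  0.088  1.372 -0.     1.684 -0.103]
qvel [ 0.001 -0.002  0.     0.     0.    -0.001]
joint_torque [-0.0000e+00 -3.4018e+01 -3.0243e+01  7.2000e-02  3.3000e-02 -0.0000e+00]
tool_pos [0.224 0.502 0.204]
ee_rot [-1.571  0.002  1.151]
wrist_force [-0.912  0.262  0.039]
wrist_torque [-0.006  0.008  0.003]
width 0.094
scene 351.6980200023576 [[0.706, -0.521, 0.48, -0.028], [-0.708, -0.499, 0.5, -0.572], [-0.021, -0.693, -0.721, 0.921], [0.0, 0.0, 0.0, 1.0]]
scene lid_hinge 0.66 [0.593 0.147 0.052]
scene lid_front 0.71 [0.566 0.149 0.137]
scene lid_front 0.29 [ 0.403 -0.087  0.003]
scene lip_mouth 0.98 [0.573 0.14  0.117]
scene holder_grip 0.74 [ 0.448 -0.074  0.022]
scene holder_grip 0.72 [0.495 0.024 0.017]
scene holder_grip 0.35 [0.653 0.387 0.002]
scene holder_front 0.82 [ 0.403 -0.087  0.002]
scene holder_front 0.43 [ 0.518 -0.004  0.   ]
scene label_holder 0.73 [ 0.437 -0.081 -0.001]
scene label_holder 0.64 [0.505 0.012 0.003]
scene reagent_bottle 0.98 [0.651 0.388 0.004]
scene timer 0.6 [ 0.442 -0.288  0.002]
scene petri_dish 0.78 [0.44  0.351 0.001]
top 394.03355756743923 [[0.001, -0.987, 0.158, 0.348], [-1.0, -0.001, 0.001, 0.044], [-0.001, -0.158, -0.987, 1.221], [0.0, 0.0, 0.0, 1.0]]
top lid_hinge 0.78 [0.594 0.146 0.048]
top lid_front 0.78 [0.566 0.145 0.14 ]
top lip_mouth 0.57 [0.571 0.15  0.116]
top holder_grip 0.77 [ 0.444 -0.078  0.023]
top holder_grip 0.67 [0.5   0.029 0.017]
top holder_grip 0.55 [ 0.432 -0.081  0.004]
top holder_front 0.75 [ 0.516 -0.001 -0.001]
top holder_front 0.55 [ 0.403 -0.087  0.005]
top label_holder 0.75 [ 0.428 -0.079  0.002]
top label_holder 0.74 [0.503 0.017 0.001]
top label_holder 0.45 [0.567 0.149 0.114]
top reagent_bottle 0.59 [ 0.646  0.383 -0.001]
top timer 0.58 [ 0.44  -0.288 -0.   ]
top petri_dish 0.65 [ 0.442  0.348 -0.002]
```

View pics/a_scene.png

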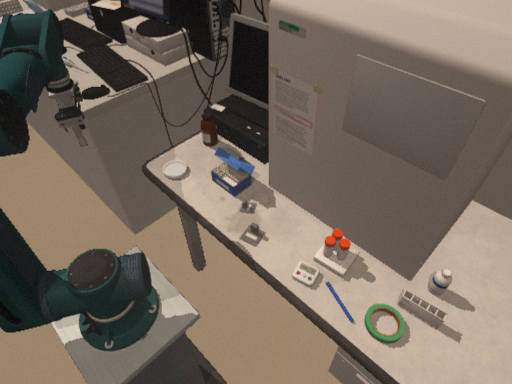

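View pics/a_top.png

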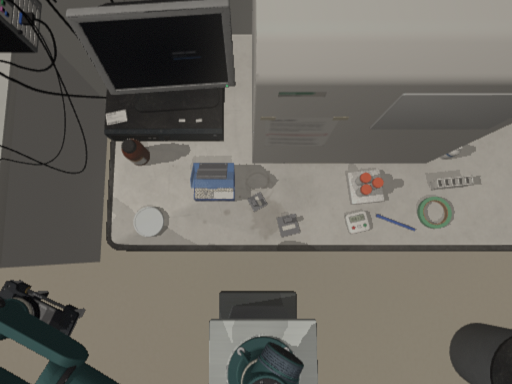

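Run:
```python
import cv2
a=cv2.imread("pics/a_scene.png")[140:290,150:350]
cv2.imwrite("pics/crop1.png",cv2.resize(a,None,fx=4,fy=4,interpolation=cv2.INTER_CUBIC))
a=cv2.imread("pics/a_top.png")[130:280,180:330]
cv2.imwrite("pics/crop2.png",cv2.resize(a,None,fx=4,fy=4,interpolation=cv2.INTER_CUBIC))
```

```text
(no output)
```

View pics/crop1.png

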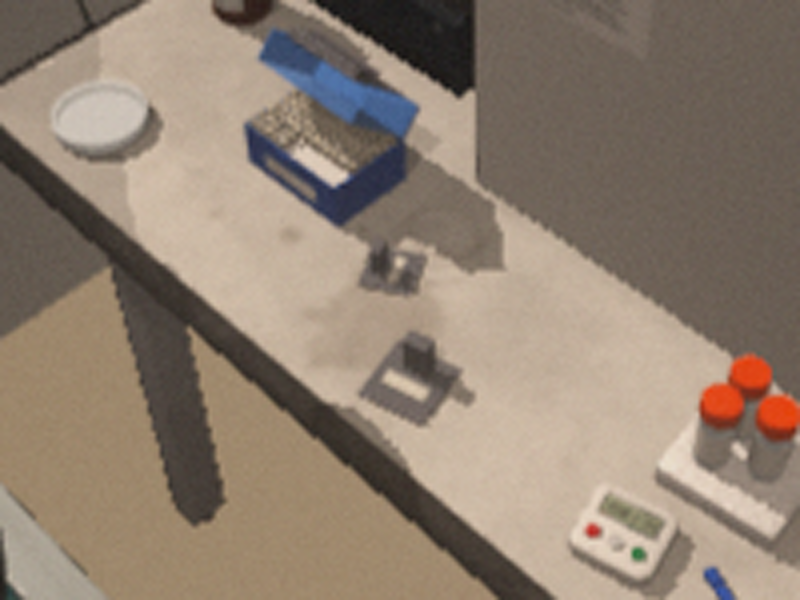

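View pics/crop2.png

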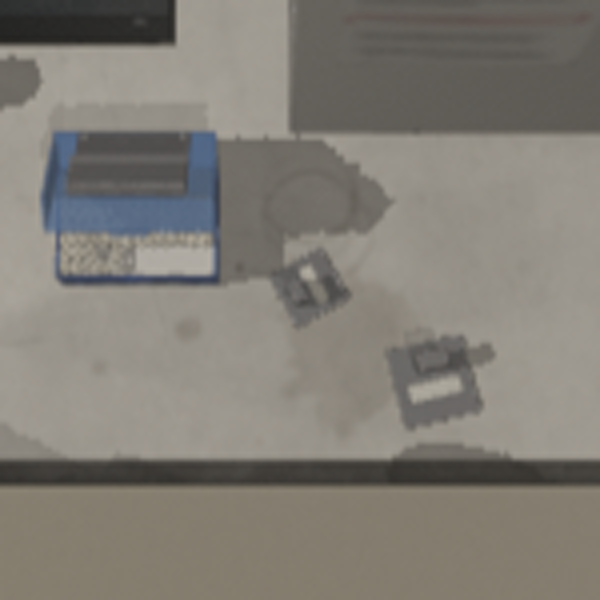

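The scene picture shows two candidate holders.
- **Larger plate:** scene (253,234), top (289,224). It has a tall rib and lies at about (0.43,-0.08). It fits the 62x60 mm size.
- **Smaller plate:** scene (247,206), top (258,201). This is the look-alike; the crop shows it is clearly smaller.

The box is at top (213,182) with its lid about 0.78 rad open. Next I move to the lid with the fingers shut.

```bash
cat >> h.py <<'E'
def plan(p,yaw,pitch_free=None,o=None):
    o=o or robot.get_obs()
    Rc=R.from_euler('xyz',o["ee_rot"]); Rt=R.from_euler('xyz',[-np.pi/2,0,yaw])
    d=Rc.inv().apply(np.array(p)-o["tool_pos"])*1000
    r=np.degrees((Rc.inv()*Rt).as_rotvec())
    print("t",round(o["time"],2),"pos",np.round(o["tool_pos"],4),"rot",np.round(o["ee_rot"],3),"F",np.round(o["wrist_force"],1),"w",round(o["width"],4))
    print("shift mm",np.round(d,1),"rot deg",np.round(r,2))
E
python3 - <<'E'
from h import *
plan([0.585,0.147,0.19],np.pi/2)
E
```

```text
t 1.0 pos [0.2242 0.5023 0.2055] rot [-1.571 -0.     1.151] F [ 0.1  0.5 -0.1] w 0.0941
shift mm [-177.4   15.5 -474.3] rot deg [ 0.000e+00 -2.405e+01  1.000e-02]
```

```bash
python3 -m creep '[[-18,0,-48,0,-4,0,255],[-36,2,-96,0,-9,0,255],[-54,3,-144,0,-14,0,255],[-72,5,-192,0,-19,0,255],[-90,6,-240,0,-24,0,255]]'
python3 - <<'E'
from h import *
plan([0.585,0.147,0.19],np.pi/2)
E
```

```text
time: 1.62
tool_pos: [0.4076, 0.321, 0.1996]
ee_rot: [-1.571, -0.0, 1.573]
wrist_force: [0.4, 0.3, 0.4]
width: 0.0475
t 1.62 pos [0.4076 0.321  0.1996] rot [-1.571 -0.     1.573] F [0.4 0.3 0.4] w 0.0475
shift mm [-174.4    9.6 -177. ] rot deg [0.02 0.12 0.02]
```

```bash
python3 -m creep '[[-40,0,-40,0,0,0,255],[-80,0,-80,0,0,0,255],[-120,2,-120,0,0,0,255],[-160,5,-160,0,0,0,255],[-174,10,-177,0,0,0,255]]'
python3 - <<'E'
from h import *
for c in ("scene","top"):
    s=robot.snapshot(c); cv2.imwrite(f"pics/b_{c}.png",s["color"])
    for n in ["lid_hinge","lid_front","lip_mouth"]:
        for d in robot.landmark_of(n,c): print(c,n,round(d["p"],2),np.round(d["point"],3))
plan([0.585,0.147,0.19],np.pi/2)
a=cv2.imread("pics/b_scene.png")[100:220,170:290]
cv2.imwrite("pics/crop3.png",cv2.resize(a,None,fx=5,fy=5,interpolation=cv2.INTER_CUBIC))
E
```

```text
time: 2.25
tool_pos: [0.5852, 0.1456, 0.1891]
ee_rot: [-1.571, 0.0, 1.567]
wrist_force: [-0.1, 0.6, 0.2]
width: 0.0006
scene lid_hinge 0.8 [0.592 0.145 0.052]
scene lid_front 0.94 [0.567 0.149 0.136]
scene lip_mouth 0.81 [0.573 0.145 0.114]
scene lip_mouth 0.62 [ 0.448 -0.076  0.023]
top lid_front 0.8 [0.566 0.143 0.138]
top lid_front 0.27 [ 0.429 -0.079  0.001]
top lip_mouth 0.81 [0.57  0.149 0.117]
t 2.65 pos [0.5827 0.1496 0.1902] rot [-1.572e+00 -1.000e-03  1.572e+00] F [-0.2  0.3  0.6] w 0.0007
shift mm [-2.6  0.2 -2.3] rot deg [0.04 0.08 0.03]
```

View pics/crop3.png

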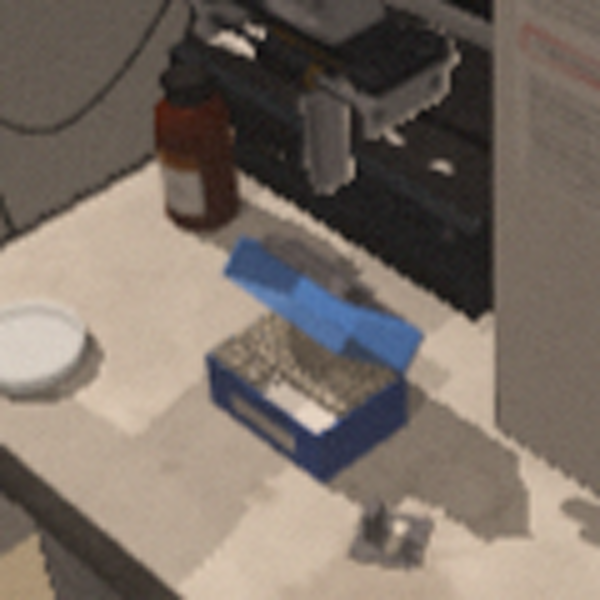

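```bash
python3 -m creep '[[-2,21,0,0,0,0,255],[-2,42,0,0,0,0,255],[-2,42,0,0,0,0,255]]'; python3 -m creep '[[0,10,10,0,0,0,255],[0,13,17,0,0,0,255],[0,16,24,0,0,0,255],[0,20,31,0,0,0,255],[0,25,38,0,0,0,255]]'
```

```text
time: 3.02
tool_pos: [0.5817, 0.1469, 0.1458]
ee_rot: [-1.567, 0.0, 1.571]
wrist_force: [-0.5, 0.5, -0.6]
width: 0.0004
time: 3.65
tool_pos: [0.5452, 0.1465, 0.1228]
ee_rot: [-1.572, -0.001, 1.57]
wrist_force: [0.6, 0.7, 1.8]
width: 0.0002
```

Run:
```python
from h import *
for c in ("scene","top"):
    s=robot.snapshot(c); cv2.imwrite(f"pics/c_{c}.png",s["color"])
    for n in ["lid_front","lip_mouth"]:
        for d in robot.landmark_of(n,c): print(c,n,round(d["p"],2),np.round(d["point"],3))
plan([0.585,0.147,0.19],np.pi/2)
a=cv2.imread("pics/c_scene.png")[100:220,170:290]
cv2.imwrite("pics/crop4.png",cv2.resize(a,None,fx=5,fy=5,interpolation=cv2.INTER_CUBIC))
```

```text
scene lid_front 0.75 [0.54  0.146 0.124]
scene lid_front 0.35 [ 0.403 -0.088  0.004]
scene lip_mouth 0.65 [0.552 0.146 0.104]
scene lip_mouth 0.37 [0.652 0.386 0.002]
top lid_front 0.76 [0.538 0.145 0.122]
top lip_mouth 0.68 [0.546 0.15  0.102]
top lip_mouth 0.55 [ 0.43  -0.078 -0.001]
top lip_mouth 0.25 [ 0.441 -0.288 -0.003]
t 3.95 pos [0.5453 0.1458 0.1221] rot [-1.57  0.    1.57] F [-0.5  0.7  0.1] w 0.0004
shift mm [  1.2 -67.9 -39.6] rot deg [-0.05 -0.06 -0.03]
```

View pics/crop4.png

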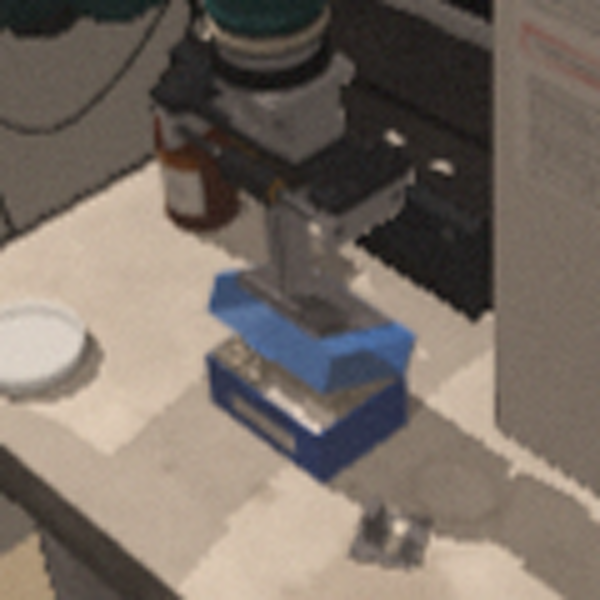

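```bash
python3 -m creep '[[0,4.5,6,0,0,0,255],[0,10,12,0,0,0,255],[0,16,17,0,0,0,255],[0,22.5,21,0,0,0,255],[0,28,24,0,0,0,255]]'; python3 -m creep '[[0,1.5,1,0,0,0,255],[0,3,1,0,0,0,255],[0,3,1,0,0,0,255]]'
```

```text
time: 4.58
tool_pos: [0.5207, 0.1461, 0.0939]
ee_rot: [-1.57, 0.0, 1.57]
wrist_force: [0.7, -0.6, 15.0]
width: 0.0004
time: 4.95
tool_pos: [0.5208, 0.1461, 0.0941]
ee_rot: [-1.573, -0.0, 1.57]
wrist_force: [-4.0, -2.5, 11.5]
width: 0.0006
```

```bash
python3 -m creep '[[0,-40,0,0,0,0,150],[-30,-90,20,0,0,0,150],[-80,-100,40,0,5,0,120],[-130,-100,60,0,10,0,120],[-160,-100,60,0,14,0,120]]'
python3 - <<'E'
from h import *
for c in ("scene","top"):
    s=robot.snapshot(c); cv2.imwrite(f"pics/d_{c}.png",s["color"])
    for n in ["lid_hinge","lid_front","lip_mouth","lip_edge","holder_grip","holder_front","label_holder"]:
        for d in robot.landmark_of(n,c)[:2]: print(c,n,round(d["p"],2),np.round(d["point"],4))
plan([0.447,-0.077,0.1],np.pi/2+.25)
a=cv2.imread("pics/d_scene.png")[140:260,180:300]
b=cv2.imread("pics/d_top.png")[140:260,190:310]
cv2.imwrite("pics/crop5.png",cv2.resize(np.hstack([a,b]),None,fx=3.3,fy=3.3,interpolation=cv2.INTER_CUBIC))
E
```

```text
time: 5.58
tool_pos: [0.4591, -0.0154, 0.1915]
ee_rot: [-1.571, 0.0, 1.322]
wrist_force: [0.8, 0.3, -1.3]
width: 0.0468
scene lid_hinge 0.86 [0.5934 0.1491 0.0503]
scene lid_front 0.89 [0.5163 0.1446 0.0939]
scene lid_front 0.18 [ 0.4473 -0.0758  0.0226]
scene lip_mouth 0.96 [0.5328 0.1441 0.0861]
scene lip_edge 0.88 [0.5313 0.1466 0.0887]
scene holder_grip 0.61 [ 0.4472 -0.0779  0.0222]
scene holder_grip 0.25 [ 0.4342 -0.0818 -0.0021]
scene holder_front 0.55 [ 0.3989 -0.0876  0.0046]
scene holder_front 0.51 [ 0.5214 -0.0045  0.0054]
scene label_holder 0.7 [ 4.35e-01 -7.99e-02  3.00e-04]
scene label_holder 0.47 [0.5074 0.0162 0.0026]
top lid_front 0.74 [0.5132 0.1419 0.0968]
top lip_mouth 0.65 [ 4.309e-01 -7.650e-02 -3.000e-04]
top lip_mouth 0.57 [0.529  0.1483 0.0811]
top lip_edge 0.83 [0.5329 0.1458 0.0926]
top holder_grip 0.58 [ 0.4453 -0.0749  0.024 ]
top holder_front 0.81 [ 0.4018 -0.0896  0.0029]
top holder_front 0.3 [0.5159 0.1442 0.0924]
top label_holder 0.64 [ 0.4302 -0.0795 -0.0015]
t 6.38 pos [ 0.4604 -0.0136  0.1914] rot [-1.571 -0.     1.326] F [-0.5  0.1  0.9] w 0.0499
shift mm [-64.7  91.4  -2.4] rot deg [-0.000e+00 -2.836e+01  1.000e-02]
```

View pics/crop5.png

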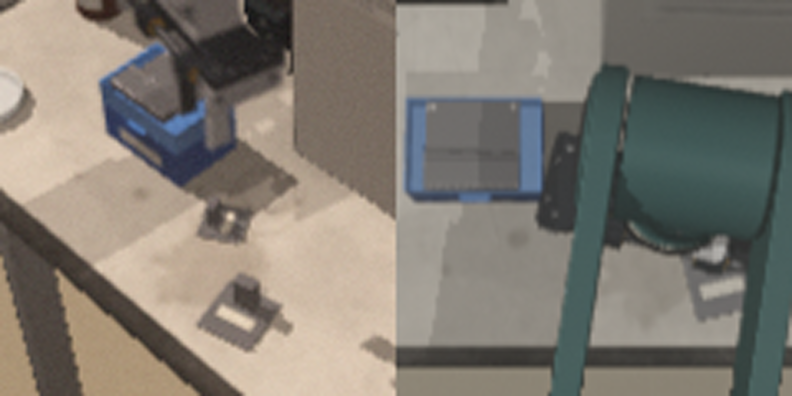

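```bash
python3 -m creep '[[-20,20,0,0,-9,0,110],[-40,40,-1,0,-18,0,110],[-65,60,-2,0,-28.5,0,110],[-65,60,-2,0,-28.5,0,110]]'
python3 - <<'E'
from h import *
plan([0.446,-0.0763,0.008],np.pi/2+.26)
E
```

```text
time: 6.88
tool_pos: [0.4451, -0.0779, 0.1297]
ee_rot: [-1.567, -0.002, 1.819]
wrist_force: [-0.2, -0.2, 0.2]
width: 0.0533
t 6.88 pos [ 0.4451 -0.0779  0.1297] rot [-1.567 -0.002  1.819] F [-0.2 -0.2  0.2] w 0.0533
shift mm [  1.1 121.7  -1.7] rot deg [-0.19 -0.67  0.12]
```

```bash
python3 -m creep '[[1,40,-1,0,-0.6,0,110],[1,75,-1,0,-0.6,0,110],[1,75,-1,0,-0.6,0,110]]'
python3 - <<'E'
from h import *
s=robot.snapshot("scene"); cv2.imwrite("pics/e_scene.png",s["color"])
cv2.imwrite("pics/crop6.png",cv2.resize(s["color"][160:260,200:320],None,fx=6,fy=6,interpolation=cv2.INTER_CUBIC))
for n in ["holder_grip","holder_front","label_holder"]:
        for d in robot.landmark_of(n,"scene")[:2]: print(n,round(d["p"],2),np.round(d["point"],4))
plan([0.446,-0.0763,0.008],np.pi/2+.26)
E
```

```text
time: 7.25
tool_pos: [0.4455, -0.0748, 0.0547]
ee_rot: [-1.567, -0.003, 1.832]
wrist_force: [-0.3, 0.3, 0.4]
width: 0.0536
holder_grip 0.62 [ 0.4471 -0.0742  0.0232]
holder_grip 0.37 [0.4987 0.0249 0.014 ]
holder_front 0.82 [ 0.4012 -0.0868  0.0044]
holder_front 0.4 [ 0.5164 -0.0069  0.0021]
label_holder 0.71 [ 4.319e-01 -7.940e-02 -4.000e-04]
label_holder 0.36 [0.5075 0.0141 0.0028]
t 7.45 pos [ 0.449  -0.0763  0.0588] rot [-1.575  0.002  1.833] F [0.3 0.3 0. ] w 0.0537
shift mm [ 0.9 50.8  3.1] rot deg [ 0.21  0.13 -0.12]
```

View pics/crop6.png

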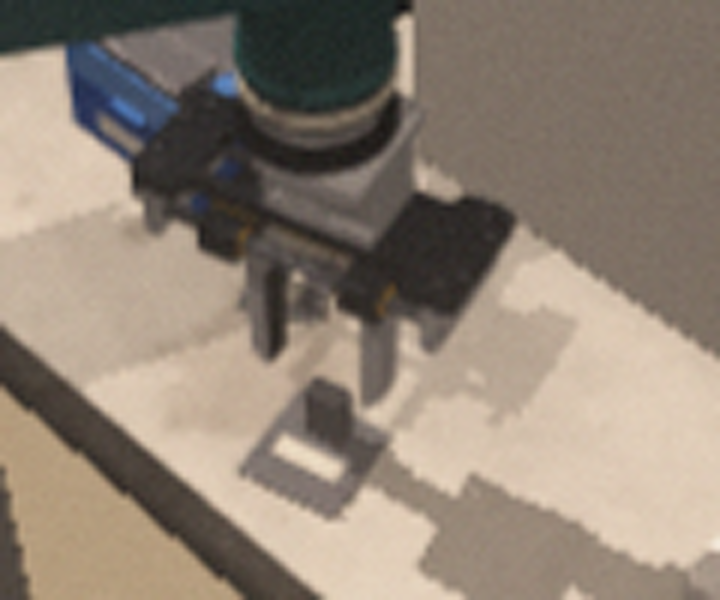

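The fingers, at crop (265,310) and (378,360), straddle the larger plate's rib at (328,410). I descend and grip.

```bash
python3 -m creep '[[0,25,1,0,0,0,110],[0,44,1,0,0,0,110],[0,47,1,0,0,0,110],[0,47,1,0,0,0,110]]'; python3 -c "
from h import *
plan([0.446,-0.0763,0.008],np.pi/2+.26)"
```

```text
time: 7.95
tool_pos: [0.4473, -0.0766, 0.0108]
ee_rot: [-1.573, 0.001, 1.833]
wrist_force: [-0.2, -0.0, 0.7]
width: 0.0532
t 7.95 pos [ 0.4473 -0.0766  0.0108] rot [-1.573e+00  1.000e-03  1.833e+00] F [-0.2 -0.   0.7] w 0.0532
shift mm [0.6 2.8 1.2] rot deg [ 0.11  0.14 -0.06]
```

```bash
python3 -m creep '[[0,1,0,0,0,0,255],[0,1,0,0,0,0,255],[0,1,0,0,0,0,255],[0,1,0,0,0,0,255],[0,1,0,0,0,0,255]]';python3 -m creep '[[0,-10,0,0,0,0,255],[0,-35,0,0,0,0,255],[0,-70,0,0,0,0,255],[0,-110,0,0,0,0,255],[0,-110,0,0,0,0,255]]'
python3 - <<'E'
from h import *
ps=[]
for i in range(3):
    s=robot.snapshot("scene"); o=robot.get_obs(); ps.append(o["tool_pos"])
cv2.imwrite("pics/f_scene.png",s["color"])
cv2.imwrite("pics/crop7.png",cv2.resize(s["color"][130:250,200:320],None,fx=5,fy=5,interpolation=cv2.INTER_CUBIC))
print(np.round(ps,4), o["ee_rot"],o["width"])
for n in ["holder_grip","holder_front","label_holder"]:
        for d in robot.landmark_of(n,"scene")[:2]: print(n,round(d["p"],2),np.round(d["point"],4))
E
```

```text
time: 8.57
tool_pos: [0.4465, -0.0764, 0.0088]
ee_rot: [-1.571, 0.0, 1.833]
wrist_force: [0.2, -0.1, 2.1]
width: 0.0241
time: 9.2
tool_pos: [0.4488, -0.0771, 0.1225]
ee_rot: [-1.578, 0.004, 1.833]
wrist_force: [0.8, 0.2, -0.8]
width: 0.0239
[[ 0.4472 -0.0767  0.12  ]
 [ 0.4461 -0.0763  0.1182]
 [ 0.4454 -0.0761  0.1172]] [-1.56893503e+00 -1.24873006e-03  1.83341662e+00] 0.02405182642457608
holder_grip 0.53 [ 0.449  -0.0746  0.133 ]
holder_front 0.68 [ 0.3999 -0.0879  0.112 ]
holder_front 0.46 [ 5.2e-01 -5.2e-03 -1.0e-04]
label_holder 0.73 [ 0.4352 -0.0831  0.1108]
label_holder 0.61 [0.5086 0.0162 0.0031]
```

View pics/crop7.png

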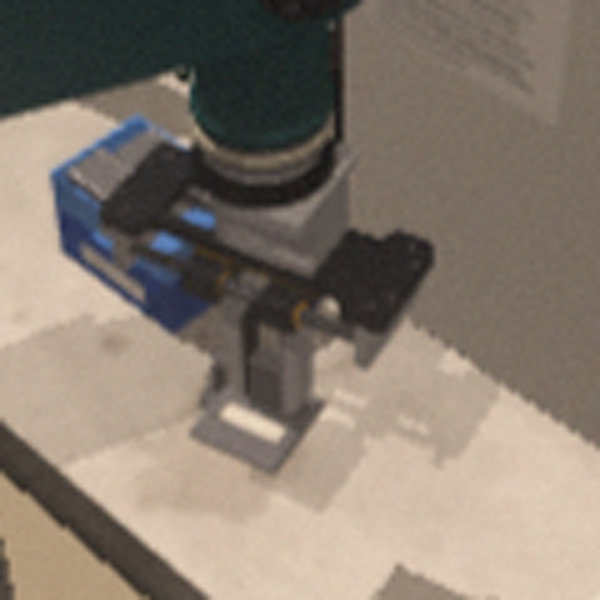

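The larger holder is held with its rib in the fingers (width 24 mm, plate level). I carry it up and left, then over the lid.

Run:
```python
from h import *
plan([0.50,0.146,0.15],np.pi/2)
```

```text
t 9.5 pos [ 0.4451 -0.076   0.1166] rot [-1.568 -0.002  1.833] F [ 0.   0.5 -0.5] w 0.0236
shift mm [ 200.2  -33.3 -110.5] rot deg [-0.18 15.05  0.09]
```

```bash
python3 -m creep '[[30,-20,-16,0,3,0,255],[75,-34,-41,0,6,0,255],[120,-34,-66,0,10,0,255],[165,-34,-91,0,13,0,255],[200,-34,-110,0,15,0,255]]'
python3 - <<'E'
from h import *
ps=[]
for i in range(4):
    s=robot.snapshot("top"); o=robot.get_obs(); ps.append(o["tool_pos"])
print(np.round(ps,4)); m=np.mean(ps,0); print(o["ee_rot"],o["width"])
E
```

```text
time: 10.12
tool_pos: [0.5001, 0.1472, 0.1511]
ee_rot: [-1.569, 0.0, 1.572]
wrist_force: [0.1, 0.1, -1.0]
width: 0.0239
[[0.5007 0.1514 0.1508]
 [0.5002 0.1486 0.1508]
 [0.4999 0.1466 0.1509]
 [0.4999 0.1455 0.1511]]
[-1.56816743e+00  1.05408974e-03  1.57346024e+00] 0.023968529946778516
```

```bash
python3 -m creep '[[0,0,-30,0,0,0,255],[0,10,-60,0,0,0,255],[0,25,-85,0,0,0,255],[0,30,-92,0,0,0,255],[0,30,-92,0,0,0,255]]'
python3 - <<'E'
from h import *
ps=[]
for i in range(3):
  for c in ("scene","top"):
    s=robot.snapshot(c); o=robot.get_obs(); ps.append(o["tool_pos"])
    cv2.imwrite(f"pics/g_{c}.png",s["color"])
    for n in ["lip_mouth","lip_edge","lid_front","holder_front","holder_grip"]:
        for d in robot.landmark_of(n,c)[:1]: print(c,n,round(d["p"],2),np.round(d["point"],4))
print(np.round(ps,4),o["ee_rot"],o["width"])
a=cv2.imread("pics/g_scene.png")[100:200,170:290]
b=cv2.imread("pics/g_top.png")[130:230,170:250]
cv2.imwrite("pics/crop8.png",cv2.resize(np.hstack([a,b]),None,fx=4,fy=4,interpolation=cv2.INTER_CUBIC))
E
```

```text
time: 10.95
tool_pos: [0.5919, 0.1443, 0.1216]
ee_rot: [-1.568, 0.0, 1.57]
wrist_force: [0.2, 0.8, -0.5]
width: 0.0238
scene lip_mouth 0.62 [0.5329 0.1427 0.0839]
scene lip_edge 0.72 [0.5301 0.1478 0.0886]
scene lid_front 0.83 [0.5163 0.1484 0.092 ]
scene holder_front 0.71 [ 0.5183 -0.0046  0.0019]
scene holder_grip 0.78 [0.5928 0.1434 0.1346]
top lip_mouth 0.58 [0.53   0.1492 0.0802]
top lip_edge 0.82 [0.5316 0.1481 0.0913]
top lid_front 0.85 [0.5145 0.1451 0.0945]
top holder_front 0.71 [ 0.52   -0.0027  0.0012]
top holder_grip 0.56 [0.5006 0.0295 0.0195]
scene lip_mouth 0.58 [0.5337 0.1452 0.0852]
scene lid_front 0.79 [0.5149 0.1469 0.0938]
scene holder_front 0.64 [ 0.5184 -0.0073  0.0035]
scene holder_grip 0.62 [0.5972 0.1469 0.1352]
top lip_mouth 0.87 [0.5295 0.1458 0.0811]
top lip_edge 0.98 [0.5315 0.1462 0.0896]
top lid_front 0.82 [0.5197 0.1439 0.0937]
top holder_front 0.84 [0.5499 0.1417 0.1153]
top holder_grip 0.75 [0.4994 0.0298 0.0186]
scene lip_mouth 0.83 [0.5305 0.1434 0.0844]
scene lip_edge 0.6 [0.53   0.1477 0.0896]
scene lid_front 0.88 [0.5154 0.1464 0.094 ]
scene holder_front 0.78 [0.5483 0.1437 0.1177]
scene holder_grip 0.74 [ 0.438  -0.2881 -0.0021]
top lip_mouth 0.97 [0.5328 0.1486 0.0807]
top lip_edge 0.75 [0.5351 0.1461 0.0888]
top lid_front 0.86 [0.5143 0.1458 0.0923]
top holder_front 0.7 [ 5.162e-01 -2.000e-04  1.400e-03]
top holder_grip 0.67 [0.5009 0.0286 0.0167]
[[0.5919 0.1447 0.1225]
 [0.5924 0.1456 0.1233]
 [0.5925 0.1455 0.1226]
 [0.5926 0.1454 0.1224]
 [0.5926 0.1454 0.1225]
 [0.5926 0.1454 0.1225]] [-1.57083909e+00 -1.17834019e-04  1.57155323e+00] 0.023796116536762328
```

View pics/crop8.png

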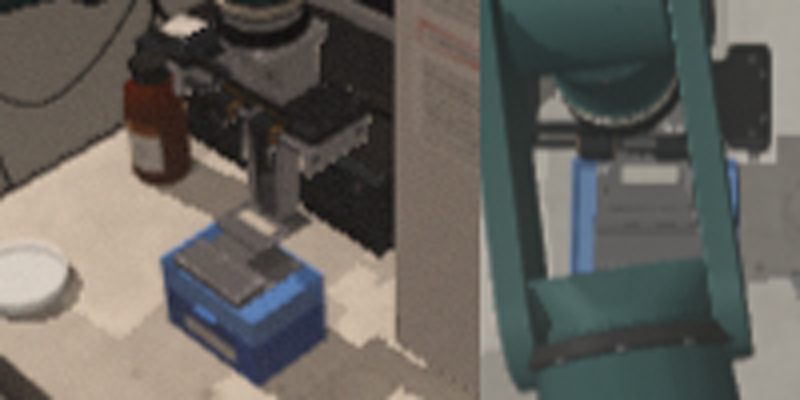

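```bash
python3 -m creep '[[1,12,0,0,0,0,255],[1,22,0,0,0,0,255],[1,26,0,0,0,0,255],[1,26,0,0,0,0,255],[1,26,0,0,0,0,255]]'; python3 -m creep '[[0,1,0,0,0,0,255],[0,2,0,0,0,0,255],[0,2,0,0,0,0,255],[0,2,0,0,0,0,255]]'
```

```text
time: 13.38
tool_pos: [0.5928, 0.1464, 0.0968]
ee_rot: [-1.571, -0.0, 1.572]
wrist_force: [-0.3, 0.6, -1.0]
width: 0.0238
time: 13.88
tool_pos: [0.5926, 0.1464, 0.0945]
ee_rot: [-1.571, -0.0, 1.572]
wrist_force: [-0.8, -0.8, 0.2]
width: 0.0238
```

```bash
python3 -m creep '[[0,1,0,0,0,0,255],[0,1,0,0,0,0,255],[0,1,0,0,0,0,255]]'; python3 -m creep '[[0,1,0,0,0,0,255],[0,1,0,0,0,0,255],[0,1,0,0,0,0,255]]'
python3 - <<'E'
from h import *
for c in ("scene","top"):
    s=robot.snapshot(c); cv2.imwrite(f"pics/i_{c}.png",s["color"])
a=cv2.imread("pics/i_scene.png")[130:200,200:280]
cv2.imwrite("pics/crop9.png",cv2.resize(a,None,fx=9,fy=8,interpolation=cv2.INTER_CUBIC))
E
```

```text
time: 14.25
tool_pos: [0.5926, 0.1464, 0.0935]
ee_rot: [-1.571, -0.0, 1.572]
wrist_force: [-0.6, 0.1, -0.1]
width: 0.0236
time: 14.62
tool_pos: [0.5927, 0.1464, 0.0928]
ee_rot: [-1.571, -0.0, 1.572]
wrist_force: [-0.9, 0.9, 0.7]
width: 0.0237
```

View pics/crop9.png

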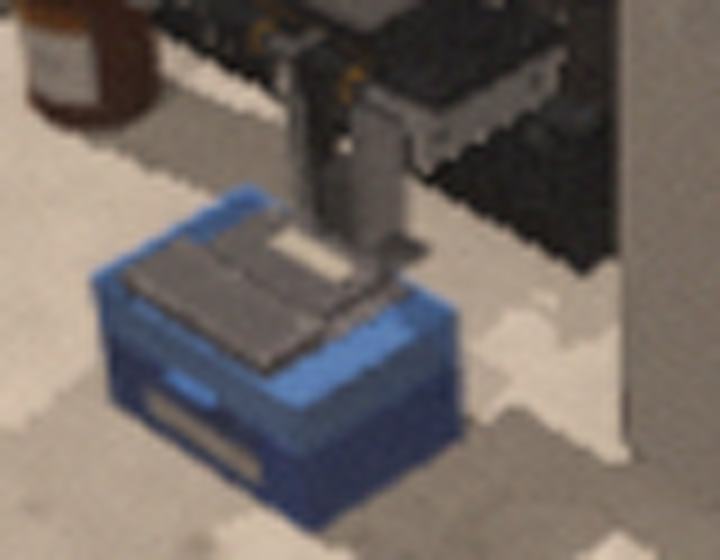

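The holder is down on the plate in front of the lip's flare (crop (300,250)); contact is at TCP z≈0.093. I lift 1 mm and slide in.

```bash
python3 -m creep '[[0,-1,3,0,0,0,255],[0,-1,8,0,0,0,255],[0,-1,13,0,0,0,255],[0,-1,18,0,0,0,255],[0,-1,18,0,0,0,255]]'
```

```text
time: 15.35
tool_pos: [0.5741, 0.1464, 0.0935]
ee_rot: [-1.571, -0.0, 1.572]
wrist_force: [0.7, -0.7, -1.1]
width: 0.0241
```

```bash
python3 -m creep '[[0,0,3,0,0,0,255],[0,0,6,0,0,0,255],[0,0,9,0,0,0,255],[0,0,9,0,0,0,255]]'
python3 - <<'E'
from h import *
for c in ("scene","top"):
    s=robot.snapshot(c); cv2.imwrite(f"pics/j_{c}.png",s["color"])
    for n in ["lip_mouth","holder_front","holder_grip","lid_front","label_holder"]:
        for d in robot.landmark_of(n,c)[:1]: print(c,n,round(d["p"],2),np.round(d["point"],4))
a=cv2.imread("pics/j_scene.png")[130:200,200:280]
cv2.imwrite("pics/crop10.png",cv2.resize(a,None,fx=9,fy=8,interpolation=cv2.INTER_CUBIC))
E
```

```text
time: 15.85
tool_pos: [0.5655, 0.1464, 0.0936]
ee_rot: [-1.571, -0.0, 1.572]
wrist_force: [-0.1, 0.6, -0.2]
width: 0.0235
scene lip_mouth 0.87 [0.5351 0.1433 0.0838]
scene holder_front 0.57 [0.5182 0.1464 0.0903]
scene holder_grip 0.58 [0.4981 0.0244 0.0142]
scene lid_front 0.62 [0.5179 0.147  0.0935]
scene label_holder 0.68 [0.5517 0.1458 0.0846]
top lip_mouth 0.64 [0.53   0.1485 0.0808]
top holder_front 0.59 [ 0.5165 -0.0022  0.0006]
top holder_grip 0.67 [0.5655 0.1463 0.1077]
top lid_front 0.72 [0.5149 0.1439 0.0916]
top label_holder 0.59 [ 0.5022  0.0154 -0.0009]
```

View pics/crop10.png

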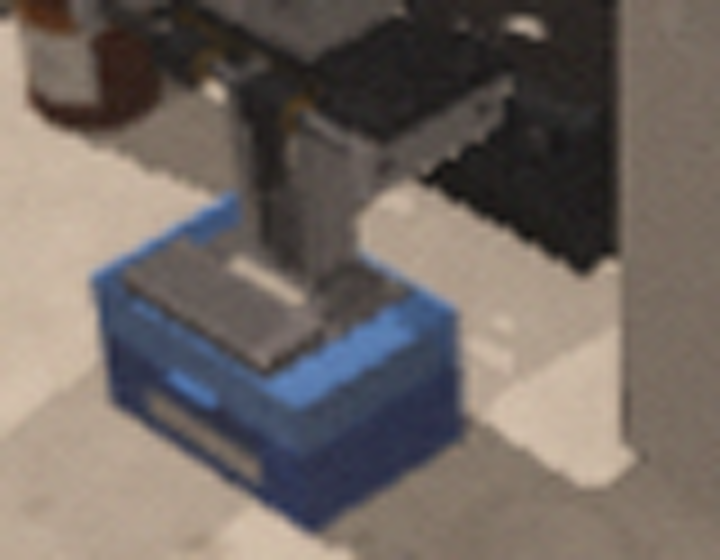

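The front part is under the lip, with the card half covered at crop (265,280). I push against the spring in small steps, watching the force.

```bash
for i in 1 2; do python3 -m creep '[[0,0,1,0,0,0,255],[0,0,2,0,0,0,255],[0,0,2,0,0,0,255],[0,0,2,0,0,0,255]]'; done
```

```text
time: 16.95
tool_pos: [0.5641, 0.1464, 0.0937]
ee_rot: [-1.572, -0.0, 1.572]
wrist_force: [3.7, -0.1, -2.1]
width: 0.0239
time: 17.45
tool_pos: [0.5619, 0.1465, 0.0937]
ee_rot: [-1.572, -0.0, 1.572]
wrist_force: [4.5, 0.6, -1.9]
width: 0.0235
```

```bash
for i in 1 2; do python3 -m creep '[[0,0,1,0,0,0,255],[0,0,2,0,0,0,255],[0,0,2,0,0,0,255],[0,0,2,0,0,0,255]]'; done
```

```text
time: 17.95
tool_pos: [0.5603, 0.1465, 0.0938]
ee_rot: [-1.573, -0.0, 1.572]
wrist_force: [6.7, 0.9, -2.6]
width: 0.0239
time: 18.45
tool_pos: [0.5597, 0.1467, 0.0943]
ee_rot: [-1.576, -0.001, 1.572]
wrist_force: [8.6, 1.2, -1.9]
width: 0.0236
```

```bash
python3 -m creep '[[0,0.7,0.3,0,0,0,255],[0,1.5,0.5,0,0,0,255],[0,1.5,0.5,0,0,0,255],[0,1.5,0.5,0,0,0,255]]'
python3 - <<'E'
from h import *
for c in ("scene","top"):
    s=robot.snapshot(c); cv2.imwrite(f"pics/k_{c}.png",s["color"])
    for n in ["lip_mouth","lip_edge","holder_front","holder_grip","lid_front","label_holder","reagent_bottle","timer","petri_dish"]:
        for d in robot.landmark_of(n,c)[:1]: print(c,n,round(d["p"],2),np.round(d["point"],4))
plan([0.56,0.1464,0.093],np.pi/2)
a=cv2.imread("pics/k_scene.png")[130:200,200:280]
cv2.imwrite("pics/crop11.png",cv2.resize(a,None,fx=9,fy=8,interpolation=cv2.INTER_CUBIC))
E
```

```text
time: 18.95
tool_pos: [0.5598, 0.1467, 0.0941]
ee_rot: [-1.578, -0.001, 1.572]
wrist_force: [8.0, 0.7, 2.3]
width: 0.0238
scene lip_mouth 0.95 [0.5354 0.1437 0.0872]
scene lip_edge 0.75 [0.5297 0.1457 0.0922]
scene holder_front 0.59 [0.5144 0.1465 0.0869]
scene holder_grip 0.63 [ 0.4414 -0.2891  0.002 ]
scene lid_front 0.98 [0.5144 0.1477 0.0951]
scene label_holder 0.68 [0.5052 0.0152 0.0032]
scene reagent_bottle 0.69 [0.6506 0.3876 0.0017]
scene timer 0.7 [ 0.4402 -0.2859  0.0023]
scene petri_dish 0.55 [ 0.4408  0.3506 -0.0023]
top lip_mouth 0.86 [0.5287 0.147  0.0785]
top lip_edge 0.62 [0.5338 0.1455 0.0929]
top holder_front 0.6 [0.5169 0.1425 0.0872]
top holder_grip 0.57 [0.5017 0.0276 0.0159]
top lid_front 0.86 [0.518  0.1449 0.0918]
top label_holder 0.57 [ 5.04e-01  1.75e-02 -3.00e-04]
top reagent_bottle 0.58 [6.479e-01 3.832e-01 6.000e-04]
top timer 0.64 [ 0.4415 -0.2869 -0.0028]
top petri_dish 0.64 [ 0.4423  0.3466 -0.0058]
t 19.95 pos [0.5598 0.1467 0.0941] rot [-1.578e+00 -1.000e-03  1.572e+00] F [8.4 1.1 1.6] w 0.0241
shift mm [-0.3  1.1 -0.2] rot deg [0.41 0.04 0.06]
```

View pics/crop11.png

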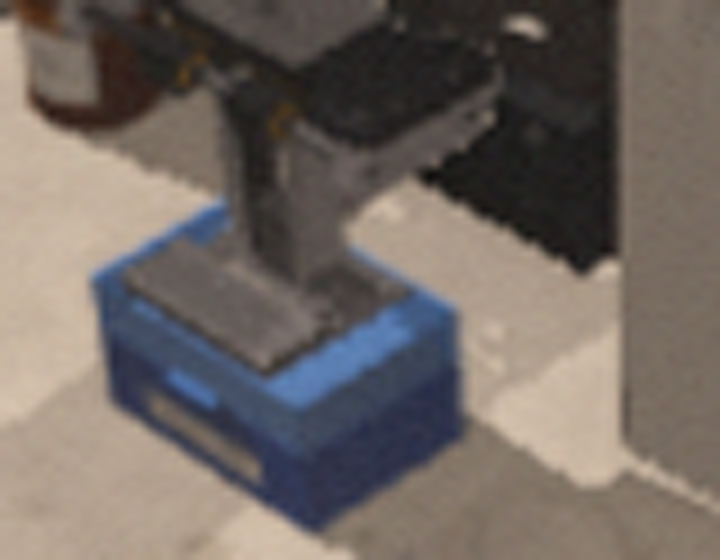

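```bash
python3 -c "
from bench import robot
print(robot.close_job()); o=robot.get_obs(); print(o['time'],o['tool_pos'],o['wrist_force'],o['width'])"
```

```text
the job is handed in; nothing more can be done
None
the job is handed in; nothing more can be done
```

I closed the lid, gripped the larger holder by its rib, slid it under the lip and pressed it home. I handed the job in while still gripping and pushing.

My last checks before handing in, at about 20 s of the 53 s allowed:
- **Seat:** the force rose from about 3 N to 6.7 N over roughly 4 mm of travel, as the spring should. It then stayed at about 8 N at the stop. That puts the front edge about 18 mm in under the lip, at mid-width and square.
- **Grip:** the fingers held the rib at 24 mm width.
- **Lid:** it looked closed in the last picture.
- **Bystanders:** the bottle, timer and dish are where they started, within detection noise.

Two things did not line up. The networks' mouth readings scattered by about ±3 mm, and they sometimes mistook the small holder or the timer for the target. I relied on the average of those readings, plus the force. The tool was also tilted about 0.4° under the push. Handing in reported no verdict.

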